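Pop the plug out of a desk riser's cable grommet

TASK

Open the cable hole in the desk riser: with the C-shaped lifter held by its top bar, reach under the riser and push the flush grommet plug up from below until it stands proud of its ring but is still held in it. Bring the lifter out and stand it upright on the worktop clear of the riser, then grasp the plug from above, lift it out and set it down right way up in the shallow tray. Do not drop the plug, and do not knock about the staple box, stamp or glue stick.

Things in the scene. Friction and masses are not known exactly. Their poses are not given: they have to be found in the camera images.
- riser: The desk riser, fixed: a low grey shelf 170 mm deep, 200 mm wide, open at front and back, board from 78 to 94 mm above the worktop, a 14 mm thick panel at each side (172 mm between them). Origin on the worktop on the axis of its cable grommet; x points from the open front inward, z up. Front edge 50 mm before the origin (-x), back edge 120 mm behind it.
- grommet (a point): Centre of the upper face of the grommet ring in the riser's top, 96 mm above the worktop (2 mm above the board); axes as the riser's. Ring: rim 84 mm and bore 59 mm in diameter. Three sprung rubber beads in the bore squeeze the plug's side: pushing it up takes some 5 to 15 N. It stays at the height where it is left if raised by no more than 25 mm; pushed further it comes loose and may tip.
- grommet_below (a point): Centre of the lower end of the grommet ring under the riser, 58 mm above the worktop, on the ring's axis. The ring is a tube of 72 mm outer diameter there; its inner ledge, 4 mm thick, carries the plug (plug underside 62 mm above the worktop at the start) and leaves a round hole of 44 mm diameter through which the plug is pushed up from below.
- plug_mid (a point): Centre (half-way up) of the loose grommet plug: a solid grey plastic disc, 56 mm in diameter, 32 mm tall, about 90 g, z along its axis and up. At the start it sits in the ring on the ledge, its top 2 mm below the ring's upper face, so that there is nothing to take hold of from above.
- lifter_grip (a point): Grip point of the lifter: centre of its black top bar (14 mm wide in y, 24 mm tall), straight above the stud and 137 mm above the foot's underside. x points forward, from the upright to the free ends; the bar ends 26 mm ahead of this point and the upright's front face lies 82 mm behind it. Gripped here with the fingers closing along y, the push goes straight up over the stud.
- lifter_stud (a point): Centre of the top of the lifter's upward rubber stud, which does the pushing: 95 mm straight below lifter_grip, 42 mm above the foot's underside; round, 24 mm in diameter, 34 mm tall. The free height from it to the top bar is 83 mm.
- lifter: The C-shaped lifter, about 250 g, stands freely on its foot plate (112 x 50 x 8 mm, ending 22 mm ahead of the stud's axis); a thin upright, 24 mm wide and 8 mm thick, joins the foot's rear end to the top bar. Origin on the underside of the foot, straight below the stud; x forward, z up.
- tray_in (a point): Centre of the inner floor of the shallow fixed grey tray, a few mm above the worktop; tray 140 x 140 mm outside, 132 x 132 mm inside, walls 14 mm high and 4 mm thick; axes parallel to its sides.
- staple_box: Bystander: small carton box of staples, 41 x 74 x 27 mm, standing on the riser's top behind the grommet; origin at the centre of its underside.
- stamp: Bystander: wooden rubber stamp standing on its face, 28 x 58 x 73 mm; origin at the centre of its underside.
- glue: Bystander: glue stick lying on its side, 28 x 95 x 28 mm; origin at the centre of its underside.
- plug: The plug as a whole; origin at the centre of its underside, 16 mm below plug_mid.

How it is judged:
By the outcome, as a careful person would: the job done as asked, in the order asked, and still so for the second after the job is handed in, with the robot touching nothing.
It also fails if it takes over 72 s, if anything falls off the work surface, if the arm or the gripper's body presses on something with over 40 N, if the wrist force passes 120 N, or if a joint passes its speed limit or range.

ROBOT

A 6-joint arm with a two-finger parallel gripper is mounted at the origin on a cart in front of the work surface, level with it; the furniture and walls round the work are solid. World frame = base frame: x ahead of the robot, y to its left, z up, the work surface at z = 0. Lengths are in m, angles in rad, forces in N, time in s.
With the tool pointing down it reaches from about 0.375 to 0.975 m from the base axis. Payload 3.8 kg.
Tool frame: the origin (TCP) lies on the centre line of the jaws, within the pads' length; the fingertips stand 17 mm ahead of it and the grasp point (between the pads) lies 2 mm behind it (bot.tip_extent is the distance from the TCP to the fingertips, in m); z points along the fingers, y is the line along which they close (so a half turn about z gives the same grasp; the last joint's range is limited). The gripper opens to 85 mm and grips with 20 to 120 N. Pads are 22 mm wide; open, the fingers measure 114 mm over their backs; the gripper's body (76 mm by 85 mm) begins 54 mm behind the grasp point. The pads swing forward as they close: fully open they stand 13 mm farther back than shut.
Start: joints at [1.199, 0.264, 1.604, -0, 1.274, -0.037], TCP at [0.222, 0.638, 0.248] pointing down, gripper open.
Joint ranges: [-2.63, 2.63], [-0.94, 2.18], [0.31, 2.57], [-1.31, 4.45], [0, 2.66], [-2.55, 2.55]. Speed limits (rad/s): [2.57, 2.57, 3.14, 3.14, 3.14, 3.14].

INTERFACE

Orientations are given as a rotation vector (axis times angle).
In Python, from workcell import readout, read_camera, finish_job, bot gives the robot as it stands.
- The arm moves only by the tool jog_arm, never from a script. Its argument "deltas" is one flat list of numbers, 7 for each row, row after row: the shift along the tool's x, y, z in m, then the turn, a rotation vector about the tool's x, y, z in degrees, then the gripper command: -1 is shut, 1 is fully open, values between are in proportion. A call has 1 to 8 rows; each row is the pose to reach, as a shift and turn from the pose commanded when the call began, along the tool's axes at that moment; what a row does not reach only later rows make up. A row lasts 1/10 s, in which the tool goes at most 50 mm and 8.59 degrees, less where a joint would pass 70% of its speed; a pose out of reach is approached as far as the arm can. A call with a gripper value outside its range is refused whole. The fingers move at their own pace and stop on an object; "squeeze" is the grip in N (left out, the last holds). Time passes only in rows, so rows that repeat a pose let the fingers close. It gives the time, the measured TCP pose, the force, the opening and the grip force at its end, in the units of the state.
- readout.read_state(): the state, without advancing time (a new reading comes with each control period).
- read_camera(name): name is "scene" or "side" or "wrist"; returns a dict with "color" (384x512x3 uint8, blue, green, red), "fx", "fy", "cx", "cy" (pixels), "origin" and "attitude" of the camera in the world. Camera axes: x right, y down, z forward; pixel columns grow to the right and rows downward; lengths in m; the calibration is good to about 2 mm. A picture is of the moment at which its call begins. There is no depth.
- finish_job(): hands the job in; it is judged then, once.
The state is a dict: "time": time; "q": joint angles; "joint_vel": joint speeds; "joint_torque": joint torques, N m; "tool_pos": TCP position; "tcp_rot": TCP orientation; "wrist_force": force on the tool from outside, world axes, zero at the start; "torque": the same for the moment, N m; "width": opening from 0.0 (shut) to 1.0 (fully open); "grip_force": force on a finger pad.
Only numpy, scipy, OpenCV 4.12 (cv2) and the standard library are available. Lean on these libraries where they do the work, as an engineer would, in place of code of your own. Each camera call takes 0.05 s, during which the arm holds its last target. There are 200 camera calls.

## Working session

There is one attempt and no reset: what is moved stays moved. The work goes in short steps, Python scripts to look and compute and a tool call to move; the robot and the scene stay as the last step left them, time stands still between calls to the robot, and variables do not carry over. Pictures are saved under pics/ and viewed, at most 14 in all, crops included, and the job is handed in when it is done.

Besides the shell and the picture viewer there is one more tool, called as a command line: name --argument value ..., lists and objects as JSON in quotes. jog_arm: Moves the arm, as the interface text tells. Its arguments: {"type":"object","properties":{"deltas":{"type":"array"},"squeeze":{"type":"number"}},"required":["deltas"]}

```bash
mkdir -p pics; ls
python3 - <<'E'
from workcell import readout, read_camera, bot
import cv2, numpy as np
print(readout.read_state())
ims=[]
for n in ["scene","side","wrist"]:
    c=read_camera(n); cv2.imwrite(f"pics/{n}0.png",c["color"]); print(n,c["fx"],c["fy"],c["cx"],c["cy"],c["origin"],np.array(c["attitude"]).tolist())
    np.savez(f"{n}0.npz",**c)
    if n!="wrist": cv2.imwrite(f"pics/{n}0b.png",cv2.resize(c["color"],(800,600),interpolation=cv2.INTER_CUBIC))
E
```

```text
pics
{'time': 0.0, 'q': array([ 1.19909822e+00,  2.64764411e-01,  1.60541793e+00,  2.46362281e-05,
        1.27369795e+00, -3.69097362e-02]), 'joint_vel': array([-1.70502446e-04, -2.58272204e-04,  3.23682856e-05,  1.20714741e-03,
        2.57663938e-04, -1.19872535e-05]), 'joint_torque': array([-6.49980084e-04, -5.15100861e+01, -3.67320800e+01, -7.16321688e-05,
        1.29445075e-02, -1.14769676e-05]), 'tool_pos': array([0.22152538, 0.63685805, 0.24693068]), 'tcp_rot': array([-0.52336154, -3.09719614,  0.00351064]), 'wrist_force': array([-0.06407749,  0.06810304,  0.12020215]), 'torque': array([-0.02342204,  0.03590671,  0.00403529]), 'grip_force': 0.0, 'width': 0.9998137161454719}
scene 431.21207006410697 431.21207006410697 261.24952630889237 193.27255555278808 [-0.10598578 -0.3767166   0.86811565] [-2.0733232131891772, 1.185895688401933, -0.5403645386355979]
side 484.90291934570917 484.90291934570917 253.0900916209062 193.02070217971323 [0.39459838 1.07252817 0.8480967 ] [-0.21762719278067005, 2.687706559505595, -1.4112281489618186]
wrist 275.4019628498052 275.4019628498052 256.3690646754373 192.07188936040572 [0.1589935  0.65768276 0.37113441] [2.38038263216242, 1.692129603531894, 0.21729321244890742]
```

View pics/scene0b.png

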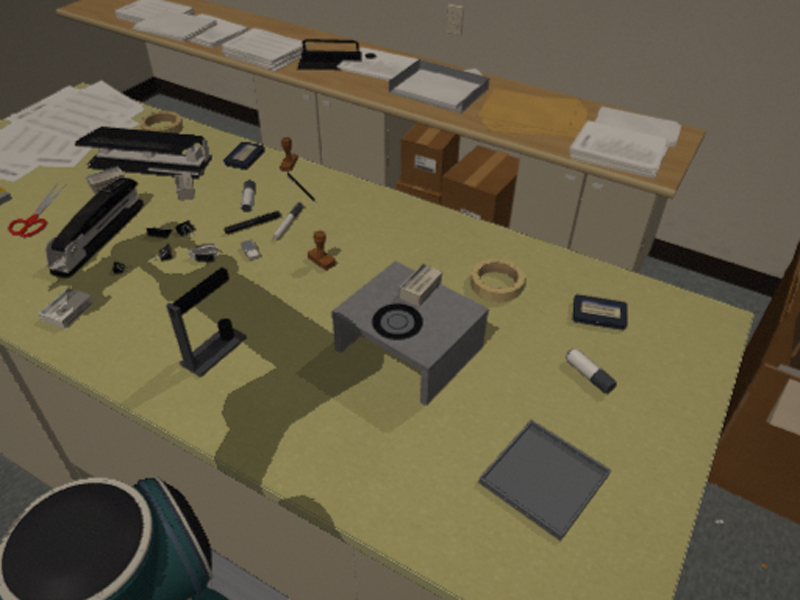

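View pics/side0b.png

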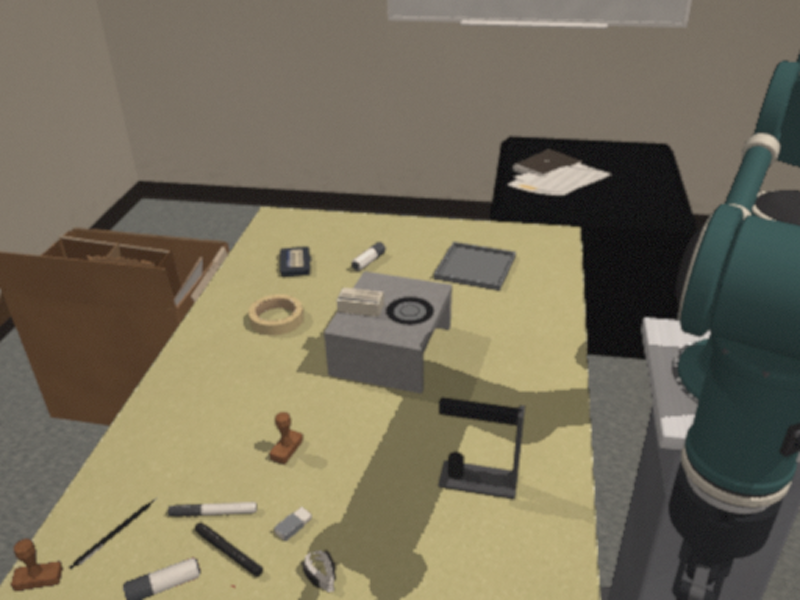

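The scene view shows the lifter bar from (175,305) to (228,275), the grommet at (397,322), the riser and the tray, whose corners are (533,422), (609,470), (560,535) and (481,480). The side view shows the bar from (440,405) to (523,412), the ring at (410,311) and the tray at (475,265). All positions are in 800x600 pixels.

```bash
cat > h.py <<'E'
import numpy as np, cv2
from scipy.spatial.transform import Rotation as R
def ray(c,p):
    p=np.atleast_2d(np.asarray(p,float))
    d=np.c_[(p[:,0]-c["cx"])/c["fx"],(p[:,1]-c["cy"])/c["fy"],np.ones(len(p))]
    return np.asarray(c["origin"],float), d@R.from_rotvec(c["attitude"]).as_matrix().T
def plane(c,p,z):
    o,d=ray(c,p); return o+d*((z-o[2])/d[:,2])[:,None]
def tri(c1,p1,c2,p2):
    A=np.zeros((3,3));b=np.zeros(3)
    for c,p in((c1,p1),(c2,p2)):
        o,d=ray(c,p);d=d[0]/np.linalg.norm(d[0]);M=np.eye(3)-np.outer(d,d);A+=M;b+=M@o
    return np.linalg.solve(A,b)
def proj(c,X):
    v=(np.atleast_2d(X)-c["origin"])@R.from_rotvec(c["attitude"]).as_matrix()
    return np.c_[v[:,0]/v[:,2]*c["fx"]+c["cx"],v[:,1]/v[:,2]*c["fy"]+c["cy"]]
E
python3 - <<'E'
from h import *
np.set_printoptions(precision=4,suppress=True)
s=1.5625
rois={"scene":dict(ring=(365,295,430,348),lift=(155,255,255,380),riser=(325,255,495,410),tray=(470,410,620,545)),
"side":dict(ring=(380,292,440,330),lift=(430,390,535,505),riser=(315,265,460,395),tray=(425,235,525,295))}
for n in rois:
    c=dict(np.load(f"{n}0.npz")); im=c["color"]; hsv=cv2.cvtColor(im,cv2.COLOR_BGR2HSV); g=im.max(2)
    for k,r in rois[n].items():
        x0,y0,x1,y1=[int(v/s) for v in r]
        sub=(g<50) if k in("ring","lift") else (hsv[...,1]<60)
        m=np.zeros(g.shape,np.uint8); m[y0:y1,x0:x1]=sub[y0:y1,x0:x1]
        cs,_=cv2.findContours(m,cv2.RETR_EXTERNAL,cv2.CHAIN_APPROX_NONE)
        for q in sorted(cs,key=cv2.contourArea)[::-1][:3]:
            a=cv2.contourArea(q)
            if a<20: continue
            M=cv2.moments(q); cen=[M["m10"]/M["m00"],M["m01"]/M["m00"]]
            print(n,k,"area",a,"cen",np.array(cen))
            if k=="ring":
                e=cv2.fitEllipse(q); P=plane(c,q[:,0],.096)[:,:2].astype(np.float32)
                print("  ell",e,plane(c,[e[0]],.096),"circ",cv2.minEnclosingCircle(P))
            elif k=="lift": print("  rect",cv2.boxPoints(cv2.minAreaRect(q)).tolist(), plane(c,[cen],.137),plane(c,[cen],.025))
            else:
                ap=cv2.approxPolyDP(cv2.convexHull(q),2.5,True)[:,0]; z=.094 if k=="riser" else .014
                print(np.c_[ap,plane(c,ap,z)[:,:2]])
                if k=="tray":
                    P=plane(c,q[:,0],.014)[:,:2].astype(np.float32); print("  rect",cv2.minAreaRect(P))
a,b=[dict(np.load(f"{n}0.npz"))["color"] for n in("scene","side")]
A=cv2.resize(np.hstack([a[160:262,205:320],a[165:240,95:165][:, :].copy() if 0 else cv2.copyMakeBorder(a[160:262,95:175],0,0,0,0,0)]),None,fx=4,fy=4,interpolation=cv2.INTER_CUBIC)
B=b[165:330,195:345]
cv2.imwrite("pics/zoomA.png",A); cv2.imwrite("pics/zoomB.png",cv2.resize(B,None,fx=3.6,fy=3.6,interpolation=cv2.INTER_CUBIC))
E
```

```text
scene ring area 540.0 cen [253.7975 205.3364]
  ell ((253.79129028320312, 205.32325744628906), (22.08570098876953, 31.25172233581543), 90.53926086425781) [[0.5683 0.0144 0.096 ]] circ ((0.5690890550613403, 0.01503061130642891), 0.04159490764141083)
scene lift area 924.5 cen [129.9021 206.3777]
  rect [[102.0377197265625, 182.13206481933594], [144.1697998046875, 170.0943145751953], [161.22640991210938, 229.7924346923828], [119.09432983398438, 241.83018493652344]] [[0.3767 0.2442 0.137 ]] [[0.4507 0.3394 0.025 ]]
scene lift area 35.5 cen [131.0516 164.6901]
  rect [[125.0, 163.0], [136.0, 163.0], [136.0, 167.0], [125.0, 167.0]] [[0.4958 0.349  0.137 ]] [[0.588  0.4602 0.025 ]]
scene riser area 4781.0 cen [264.8245 206.3495]
[[252.     167.       0.6989   0.0977]
 [280.     173.       0.717    0.0181]
 [312.     198.       0.6718  -0.1006]
 [308.     221.       0.592   -0.127 ]
 [272.     259.       0.443   -0.1077]
 [214.     222.       0.4699   0.0691]
 [213.     198.       0.5385   0.1195]]
scene tray area 3313.5 cen [348.3048 305.8042]
[[339.     269.       0.5572  -0.2359]
 [390.  
[... 1655 characters left out ...]
70.       0.7008  -0.1129]]
side tray area 1035.5 cen [303.718  169.7758]
[[278.     173.       0.5595  -0.2445]
 [290.     155.       0.5339  -0.3648]
 [329.     161.       0.4007  -0.3429]
 [319.     185.       0.4248  -0.193 ]
 [278.     178.       0.5556  -0.2149]]
  rect ((0.48037683963775635, -0.2794678807258606), (0.15539409220218658, 0.14333002269268036), 79.82343292236328)
side tray area 98.0 cen [279.483  183.8946]
[[272.     180.       0.5728  -0.2007]
 [288.     182.       0.5216  -0.1964]
 [288.     187.       0.5184  -0.1684]
 [272.     187.       0.5673  -0.1614]]
  rect ((0.5452404022216797, -0.18455682694911957), (0.05009853094816208, 0.03973233327269554), 8.032055854797363)
```

View pics/zoomA.png

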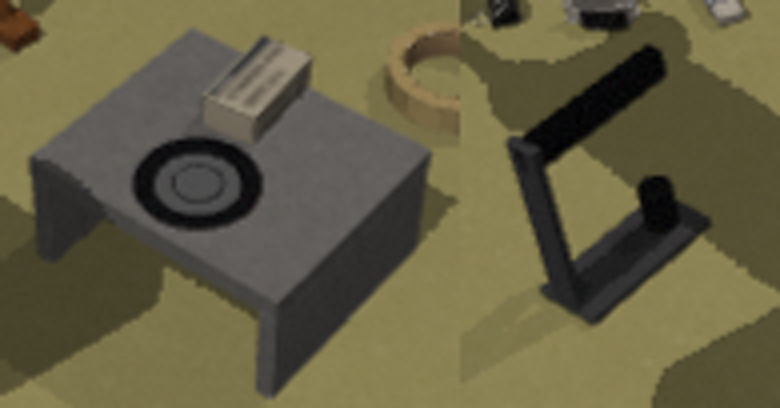

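View pics/zoomB.png

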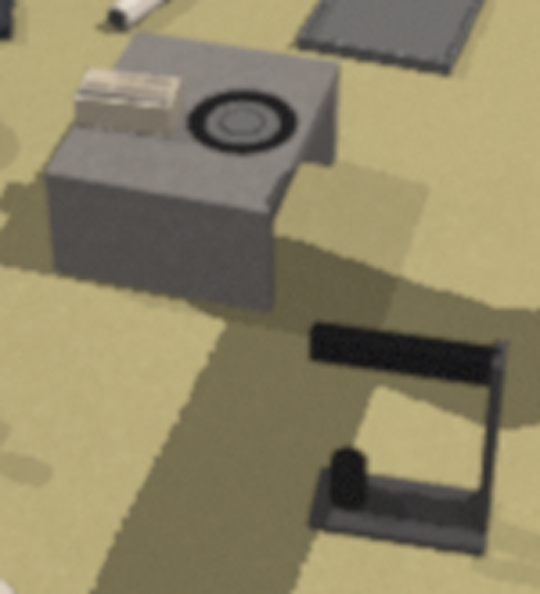

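The zooms show the riser top corners in scene-crop pixels at (32,157), (193,30), (430,155) and (278,303). The lifter bar runs from about (530,155) to (652,60), with the stud top at (656,183). In the side crop, the riser corners are (140,33), (340,65), (268,210) and (45,178), and the stud top is at (348,455).

Run:
```python
from h import *
np.set_printoptions(precision=4,suppress=True)
S=dict(np.load("scene0.npz"));D=dict(np.load("side0.npz"))
f=lambda p:np.array(p,float)/4+[205,160]
fl=lambda p:(np.array(p,float)-[460,0])/4+[95,160]
g=lambda p:np.array(p,float)/3.6+[195,165]
cs=plane(S,f([(32,157),(193,30),(430,155),(278,303)]),.094); print("riser scene\n",cs)
cd=plane(D,g([(268,210),(45,178),(140,33),(340,65)]),.094); print("riser side\n",cd)
for c in(cs,cd):
    v=[c[1]-c[0],c[2]-c[3],c[0]-c[3],c[1]-c[2]]
    print([ (round(float(np.linalg.norm(w)),4),round(float(np.degrees(np.arctan2(w[1],w[0]))),2)) for w in v])
print("ring tri",tri(S,(253.79,205.32),D,(261.89,198.49)))
def seg(c,m,z):
    P=plane(c,m,z); w=P[1]-P[0]; print(P.ravel(),np.linalg.norm(w),np.degrees(np.arctan2(w[1],w[0])))
seg(S,fl([(530,150),(652,60)]),.137); seg(D,g([(495,362),(316,341)]),.137)
print("stud",plane(S,fl([(656,183)]),.042),plane(D,g([(348,455)]),.042),tri(S,fl((656,183)),D,g((348,455))))
# foot bottom edges: scene front side edge, side
seg(S,fl([(592,324),(710,222)]),.004); seg(D,g([(482,550),(312,527)]),.0)
print("stamp/side glue etc", plane(S,np.array([[320,262],[590,370],[420,285]])/1.5625,0.0))
import workcell; print(plane(S,[[253.8,205.3]],.096))
```

```text
riser scene
 [[ 0.5347  0.1168  0.094 ]
 [ 0.6988  0.0935  0.094 ]
 [ 0.6699 -0.1029  0.094 ]
 [ 0.5071 -0.0792  0.094 ]]
riser side
 [[ 0.5341  0.1205  0.094 ]
 [ 0.698   0.107   0.094 ]
 [ 0.67   -0.0939  0.094 ]
 [ 0.5048 -0.0698  0.094 ]]
[(0.1658, -8.07), (0.1646, -8.28), (0.1979, 81.97), (0.1985, 81.63)]
[(0.1645, -4.7), (0.167, -8.3), (0.1926, 81.24), (0.2029, 82.06)]
ring tri [0.5701 0.0156 0.0937]
[0.378  0.3011 0.137  0.4802 0.2944 0.137 ] 0.102397796355749 -3.7819075537494125
[0.3734 0.2984 0.137  0.4795 0.2961 0.137 ] 0.10615955777405985 -1.2590188971140754
stud [[0.4608 0.2943 0.042 ]] [[0.4582 0.294  0.042 ]] [0.4591 0.2938 0.0426]
[0.366  0.2737 0.004  0.4768 0.268  0.004 ] 0.11089910313513655 -2.9075829155350625
[0.3707 0.3209 0.     0.4773 0.3186 0.    ] 0.10664733771822568 -1.2301332693837224
stamp/side glue etc [[ 0.7167  0.2797  0.    ]
 [ 0.7207 -0.2819  0.    ]
 [ 0.7605  0.0744  0.    ]]
[[0.5683 0.0144 0.096 ]]
```

```bash
cat > go.py <<'E'
import sys
from h import *
from workcell import readout
np.set_printoptions(precision=4,suppress=True)
def pose():
    s=readout.read_state(); return s,np.array(s["tool_pos"]),R.from_rotvec(s["tcp_rot"])
def target(phi):  # tool z down, tool -x along world angle phi (deg)
    c,s=np.cos(np.radians(phi)),np.sin(np.radians(phi))
    return R.from_matrix(np.array([[-c,s*-1*-1*-1 if 0 else -s,0],[-s,c,0],[0,0,-1]]).T.T if 0 else np.column_stack([[-c,-s,0],[-s,c,0],[0,0,-1]]))
if __name__=="__main__":
    x,y,z,phi=map(float,sys.argv[1:5]); s,p,r=pose()
    d=r.inv().apply(np.array([x,y,z])-p); w=(r.inv()*target(phi)).as_rotvec(degrees=True)
    m=r.as_matrix(); print("t",round(s["time"],2),"pos",p,"phi",np.degrees(np.arctan2(-m[1,0],-m[0,0])).round(2),"tilt",m[2].round(4),"F",s["wrist_force"],"w",round(s["width"],3),"g",s["grip_force"])
    print("delta",d*1000,"mm rot",w)
E
sed -i 's/    return R.from_matrix.*/    return R.from_matrix(np.column_stack([[-c,-s,0],[s*-1,c,0],[0,0,-1]]))/' go.py
python3 go.py .457 .294 .25 -2
```

```text
t 0.15 pos [0.2216 0.637  0.2472] phi -19.18 tilt [ 0.0001 -0.0017 -1.    ] F [ 0.0036 -0.5534  0.4131] w 0.996 g 0.0
delta [-335.0471 -246.6498   -2.3576] mm rot [ -0.0982  -0.0193 -17.1812]
```

jog_arm --deltas '[-0.335, -0.247, -0.002, 0, 0, -17.2, 1, -0.335, -0.247, -0.002, 0, 0, -17.2, 1, -0.335, -0.247, -0.002, 0, 0, -17.2, 1, -0.335, -0.247, -0.002, 0, 0, -17.2, 1, -0.335, -0.247, -0.002, 0, 0, -17.2, 1, -0.335, -0.247, -0.002, 0, 0, -17.2, 1, -0.335, -0.247, -0.002, 0, 0, -17.2, 1, -0.335, -0.247, -0.002, 0, 0, -17.2, 1]'

```text
time: 0.95
tool_pos: [0.4485, 0.3057, 0.2501]
tcp_rot: [0.054, 3.141, 0.0]
wrist_force: [0.9, -0.3, 0.8]
width: 1.002
grip_force: 0.0
```

```bash
python3 go.py .457 .294 .25 -2
```

```text
t 0.95 pos [0.4485 0.3057 0.2501] phi -1.97 tilt [-0.  0. -1.] F [ 0.9148 -0.3029  0.8124] w 1.002 g 0.0
delta [ -8.9397 -11.3529   0.0782] mm rot [0.0015 0.0011 0.0301]
```

jog_arm --deltas '[-0.008, -0.011, 0, 0, 0, 0, 1, -0.008, -0.011, 0, 0, 0, 0, 1, -0.008, -0.011, 0, 0, 0, 0, 1]'

```text
time: 1.25
tool_pos: [0.4551, 0.2967, 0.25]
tcp_rot: [-0.055, -3.14, -0.001]
wrist_force: [0.5, -0.1, 0.7]
width: 0.999
grip_force: 0.0
```

```bash
python3 - <<'E'
from h import *
from workcell import read_camera
c=read_camera("wrist"); np.savez("w1.npz",**c)
im=cv2.resize(c["color"],(768,576),interpolation=cv2.INTER_CUBIC); cv2.imwrite("pics/w1.png",im)
X=np.array([[.457,.294,.149],[.483,.293,.149],[.367,.297,.149],[.459,.294,.042]])
print(proj(c,X)*1.5,c["origin"])
E
python3 go.py .457 .294 .25 -2
```

```text
[[381.71292099 302.78999891]
 [381.67117166 345.38215896]
 [380.97901771 134.7568014 ]
 [382.66262035 267.31472072]] [0.38895112 0.29803602 0.37409345]
t 1.3 pos [0.4548 0.2972 0.25  ] phi -1.95 tilt [ 0.0008  0.0004 -1.    ] F [-0.9425  1.2102  0.7621] w 1.002 g 0.0
delta [-2.3243 -3.1133 -0.0365] mm rot [ 0.0233 -0.0476  0.0533]
```

View pics/w1.png

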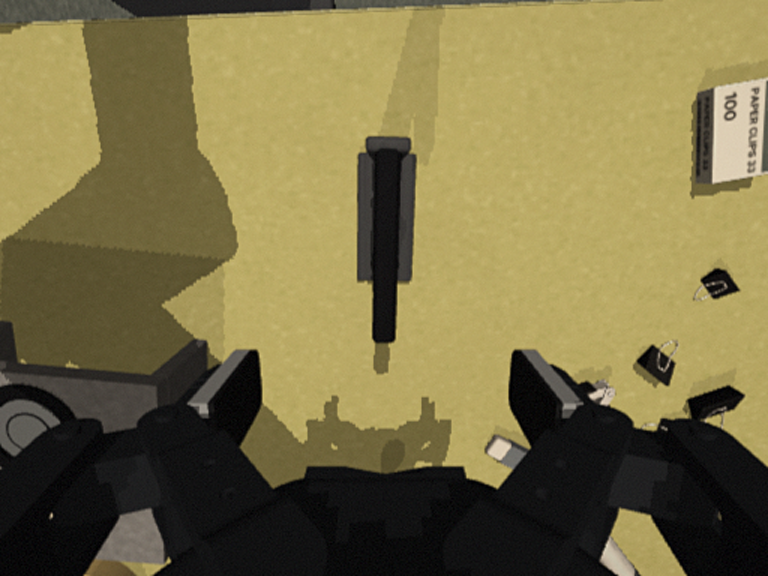

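```bash
python3 go.py .456 .2955 .135 -3
```

```text
t 1.3 pos [0.4548 0.2972 0.25  ] phi -1.95 tilt [ 0.0008  0.0004 -1.    ] F [-0.9425  1.2102  0.7621] w 1.002 g 0.0
delta [ -1.3694  -1.6948 114.9649] mm rot [ 0.0229 -0.0478  1.0533]
```

jog_arm --deltas '[-0.001, -0.001, 0.04, 0, 0, 1, 1, -0.001, -0.001, 0.08, 0, 0, 1, 1, -0.001, -0.001, 0.105, 0, 0, 1, 1, -0.001, -0.001, 0.115, 0, 0, 1, 1, -0.001, -0.001, 0.115, 0, 0, 1, 1, -0.001, -0.001, 0.115, 0, 0, 1, 1]'

```text
time: 1.9
tool_pos: [0.4569, 0.2965, 0.1364]
tcp_rot: [0.08, 3.139, 0.002]
wrist_force: [0.8, 0.4, 0.2]
width: 1.003
grip_force: 0.0
```

```bash
python3 go.py .456 .2955 .135 -3
```

```text
t 1.9 pos [0.4569 0.2965 0.1364] phi -2.91 tilt [-0.0015  0.0011 -1.    ] F [0.8334 0.4464 0.2073] w 1.003 g 0.0
delta [ 0.8427 -1.052   1.4403] mm rot [0.0625 0.0845 0.0929]
```

Within 1–2 mm, so I close here.

jog_arm --deltas '[0.001, -0.001, 0.001, 0, 0, 0, 1, 0.001, -0.001, 0.001, 0, 0, 0, -1, 0.001, -0.001, 0.001, 0, 0, 0, -1, 0.001, -0.001, 0.001, 0, 0, 0, -1, 0.001, -0.001, 0.001, 0, 0, 0, -1, 0.001, -0.001, 0.001, 0, 0, 0, -1, 0.001, -0.001, 0.001, 0, 0, 0, -1, 0.001, -0.001, 0.001, 0, 0, 0, -1]' --squeeze 80

```text
time: 2.7
tool_pos: [0.4556, 0.2944, 0.1343]
tcp_rot: [0.082, 3.14, 0.001]
wrist_force: [1.1, 0.7, 0.2]
width: 0.149
grip_force: 78.5
```

```bash
python3 go.py .456 .2955 .143 -3
```

```text
t 2.7 pos [0.4556 0.2944 0.1343] phi -2.99 tilt [-0.0004  0.0004 -1.    ] F [1.1173 0.7355 0.1672] w 0.149 g 78.50071907043457
delta [-0.3221  1.0793 -8.6765] mm rot [0.0218 0.0258 0.0124]
```

```bash
python3 go.py .470 .030 .1423 -8.1
```

```text
t 2.7 pos [0.4556 0.2944 0.1343] phi -2.99 tilt [-0.0004  0.0004 -1.    ] F [1.1173 0.7355 0.1672] w 0.149 g 78.50071907043457
delta [ -28.1404 -263.3304   -8.0647] mm rot [0.023  0.0248 5.1124]
```

jog_arm --deltas '[0, 0, -0.004, 0, 0, 0, -1, 0, 0, -0.008, 0, 0, 0, -1, 0, 0, -0.008, 0, 0, 0, -1]'

```text
time: 3.0
tool_pos: [0.4554, 0.2943, 0.1425]
tcp_rot: [0.082, 3.14, 0.0]
wrist_force: [0.0, -0.4, -3.5]
width: 0.145
grip_force: 78.1
```

```bash
python3 go.py .470 .030 .1423 -8.1
```

```text
t 3.0 pos [0.4554 0.2943 0.1425] phi -2.98 tilt [-0.0002  0.     -1.    ] F [ 0.0035 -0.3641 -3.5011] w 0.145 g 78.07665467262268
delta [ -28.2686 -263.1708    0.2015] mm rot [0.0016 0.0113 5.1226]
```

jog_arm --deltas '[-0.001, -0.015, 0, 0, 0, 0.5, -1, -0.005, -0.05, 0, 0, 0, 1, -1, -0.01, -0.09, 0, 0, 0, 2, -1, -0.015, -0.135, 0, 0, 0, 3, -1, -0.02, -0.18, 0, 0, 0, 4, -1, -0.024, -0.22, 0, 0, 0, 5.1, -1, -0.027, -0.25, 0, 0, 0, 5.1, -1, -0.028, -0.263, 0, 0, 0, 5.1, -1]'

```text
time: 3.8
tool_pos: [0.4689, 0.0271, 0.142]
tcp_rot: [-0.226, -3.133, 0.002]
wrist_force: [0.0, 0.2, -2.5]
width: 0.151
grip_force: 78.4
```

jog_arm --deltas '[0, 0, 0, 0, 0, 0, -1, 0, 0, 0, 0, 0, 0, -1, 0, 0, 0, 0, 0, 0, -1]'

```text
time: 4.1
tool_pos: [0.4695, 0.031, 0.1421]
tcp_rot: [-0.22, -3.134, -0.001]
wrist_force: [0.3, 0.1, -2.3]
width: 0.148
grip_force: 78.5
```

```bash
python3 go.py .569 .0155 .1423 -8.1
python3 - <<'E'
from h import *
from workcell import read_camera
ims=[]
for n in("scene","side","wrist"):
    c=read_camera(n); np.savez(n+"2.npz",**c); ims.append(c["color"])
A=cv2.resize(ims[0][140:290,190:350],(427,400)); B=cv2.resize(ims[1][145:295,200:340],(373,400))
cv2.imwrite("pics/ab2.png",np.hstack([A,B]));
E
```

```text
t 4.1 pos [0.4695 0.031  0.1421] phi -8.04 tilt [ 0.0003  0.0004 -1.    ] F [ 0.2651  0.0525 -2.326 ] w 0.148 g 78.46379041671753
delta [-100.7036   -1.4275   -0.2413] mm rot [ 0.0222 -0.0194  0.062 ]
```

View pics/ab2.png

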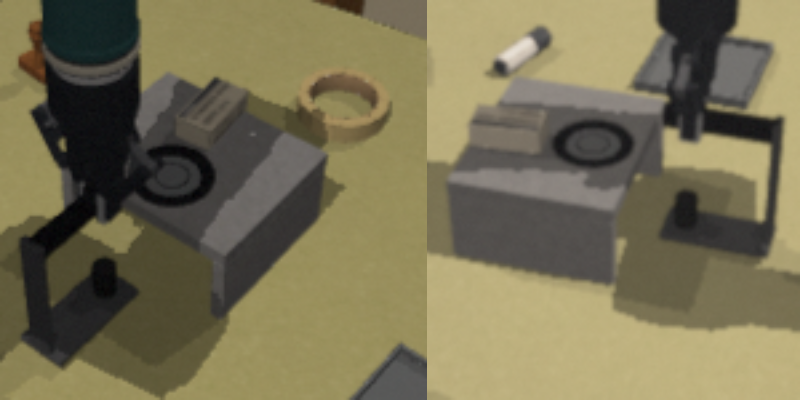

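The left half shows the lifter hanging level in front of the riser, with the stud at (104,275). The right half shows the bar above the riser edge and the stud at (686,205), low enough to enter. Next I drive it in.

jog_arm --deltas '[-0.01, 0, 0, 0, 0, 0, -1, -0.03, -0.001, 0, 0, 0, 0, -1, -0.05, -0.001, 0, 0, 0, 0, -1, -0.07, -0.001, 0, 0, 0, 0, -1, -0.088, -0.001, 0, 0, 0, 0, -1, -0.098, -0.001, 0, 0, 0, 0, -1, -0.101, -0.001, 0, 0, 0, 0, -1, -0.101, -0.001, 0, 0, 0, 0, -1]'

```text
time: 5.05
tool_pos: [0.5695, 0.0151, 0.1419]
tcp_rot: [-0.221, -3.133, 0.0]
wrist_force: [-1.0, 0.4, -2.7]
width: 0.152
grip_force: 78.4
```

```bash
python3 go.py .569 .0155 .1423 -8.1
python3 - <<'E'
from h import *
from workcell import read_camera
c=read_camera("scene"); A=cv2.resize(c["color"][140:290,190:350],(427,400)); d=read_camera("side");B=cv2.resize(d["color"][145:295,200:340],(373,400))
cv2.imwrite("pics/ab3.png",np.hstack([A,B]));
E
```

```text
t 5.05 pos [0.5695 0.0151 0.1419] phi -8.07 tilt [ 0.0008 -0.0001 -1.    ] F [-0.9617  0.4264 -2.6883] w 0.152 g 78.4430980682373
delta [ 0.5902  0.2711 -0.4087] mm rot [-0.0045 -0.0478  0.0289]
```

View pics/ab3.png

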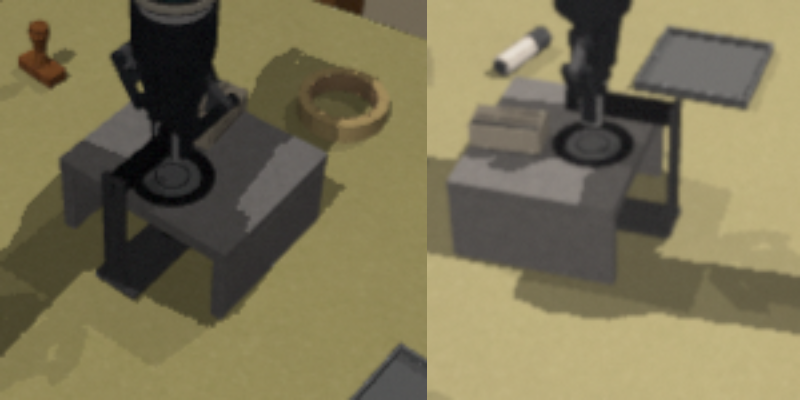

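The lifter is under the riser with its bar over the ring centre (172,172 on the left), and nothing has moved. I raise to just past contact and check the force.

jog_arm --deltas '[0, 0, -0.003, 0, 0, 0, -1, 0, 0, -0.007, 0, 0, 0, -1, 0, 0, -0.01, 0, 0, 0, -1, 0, 0, -0.012, 0, 0, 0, -1, 0, 0, -0.015, 0, 0, 0, -1, 0, 0, -0.018, 0, 0, 0, -1, 0, 0, -0.018, 0, 0, 0, -1]'

```text
time: 5.85
tool_pos: [0.569, 0.015, 0.1597]
tcp_rot: [-0.221, -3.132, 0.0]
wrist_force: [1.0, 1.0, -10.7]
width: 0.153
grip_force: 78.6
```

```bash
python3 go.py .569 .0155 .1743 -8.1
```

```text
t 5.85 pos [0.569  0.015  0.1597] phi -8.08 tilt [ 0.0014 -0.0002 -1.    ] F [  1.0298   0.9605 -10.7245] w 0.153 g 78.62234473228455
delta [  0.1078   0.5074 -14.6305] mm rot [-0.0114 -0.0801  0.0166]
```

jog_arm --deltas '[0, 0, -0.003, 0, 0, 0, -1, 0, 0, -0.006, 0, 0, 0, -1, 0, 0, -0.009, 0, 0, 0, -1, 0, 0, -0.012, 0, 0, 0, -1, 0, 0, -0.015, 0, 0, 0, -1, 0, 0, -0.015, 0, 0, 0, -1, 0, 0, -0.015, 0, 0, 0, -1]'

```text
time: 6.55
tool_pos: [0.5696, 0.015, 0.1764]
tcp_rot: [0.221, 3.133, -0.0]
wrist_force: [-1.0, -0.3, -6.8]
width: 0.148
grip_force: 79.2
```

```bash
python3 go.py .569 .0155 .1423 -8.1;  python3 - <<'E'
from h import *
from workcell import read_camera
c=read_camera("scene"); A=cv2.resize(c["color"][140:290,190:350],(427,400)); d=read_camera("side");B=cv2.resize(d["color"][145:295,200:340],(373,400))
cv2.imwrite("pics/ab4.png",np.hstack([A,B]));np.savez("scene4.npz",**c);np.savez("side4.npz",**d)
E
```

```text
t 6.55 pos [0.5696 0.015  0.1764] phi -8.08 tilt [-0.0003 -0.     -1.    ] F [-0.9747 -0.2685 -6.7938] w 0.148 g 79.21858549118042
delta [ 0.6886  0.4383 34.1113] mm rot [-0.0024  0.0192  0.021 ]
```

View pics/ab4.png

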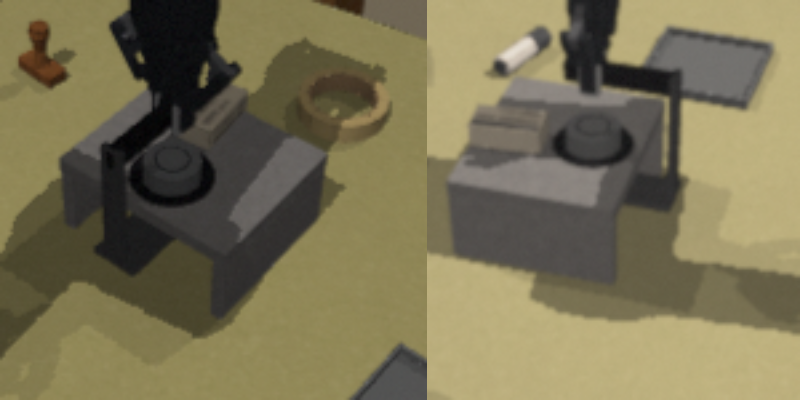

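The plug now stands about 20 mm proud and level at (172,170) on the left and (594,140) on the right. I lower the lifter and back it out.

jog_arm --deltas '[0, 0, 0.004, 0, 0, 0, -1, 0, 0, 0.01, 0, 0, 0, -1, 0, 0, 0.018, 0, 0, 0, -1, 0, 0, 0.026, 0, 0, 0, -1, 0, 0, 0.032, 0, 0, 0, -1, 0, 0, 0.034, 0, 0, 0, -1, 0, 0, 0.034, 0, 0, 0, -1]'

```text
time: 7.35
tool_pos: [0.5691, 0.015, 0.1404]
tcp_rot: [-0.221, -3.132, 0.0]
wrist_force: [-0.1, -0.7, -2.9]
width: 0.155
grip_force: 79.7
```

```bash
python3 go.py .460 .031 .1423 -8.1
```

```text
t 7.35 pos [0.5691 0.015  0.1404] phi -8.08 tilt [ 0.0013 -0.0002 -1.    ] F [-0.1433 -0.6596 -2.9451] w 0.155 g 79.72728610038757
delta [110.256    0.4866  -1.7521] mm rot [-0.0093 -0.0766  0.0182]
```

jog_arm --deltas '[0.01, 0, -0.001, 0, 0, 0, -1, 0.03, 0, -0.002, 0, 0, 0, -1, 0.05, 0, -0.002, 0, 0, 0, -1, 0.07, 0, -0.002, 0, 0, 0, -1, 0.09, 0, -0.002, 0, 0, 0, -1, 0.104, 0, -0.002, 0, 0, 0, -1, 0.11, 0, -0.002, 0, 0, 0, -1, 0.11, 0, -0.002, 0, 0, 0, -1]'

```text
time: 8.15
tool_pos: [0.4602, 0.0306, 0.1435]
tcp_rot: [0.221, 3.133, 0.0]
wrist_force: [0.4, 0.1, -2.6]
width: 0.154
grip_force: 79.8
```

```bash
python3 go.py .456 .28 .1423 -3
```

```text
t 8.15 pos [0.4602 0.0306 0.1435] phi -8.07 tilt [-0.0009  0.0001 -1.    ] F [ 0.3509  0.1374 -2.6416] w 0.154 g 79.75885391235352
delta [ 39.1667 246.3671   1.239 ] mm rot [ 0.0046  0.0509 -5.0664]
```

jog_arm --deltas '[0.002, 0.015, 0, 0, 0, -0.5, -1, 0.008, 0.05, 0, 0, 0, -1, -1, 0.014, 0.09, 0, 0, 0, -2, -1, 0.021, 0.13, 0, 0, 0, -3, -1, 0.028, 0.175, 0, 0, 0, -4, -1, 0.034, 0.215, 0, 0, 0, -5, -1, 0.038, 0.238, 0, 0, 0, -5, -1, 0.039, 0.246, 0, 0, 0, -5, -1]'

```text
time: 8.95
tool_pos: [0.4576, 0.2825, 0.1436]
tcp_rot: [0.08, 3.139, 0.002]
wrist_force: [-0.3, -0.0, -2.8]
width: 0.157
grip_force: 79.7
```

jog_arm --deltas '[0, 0, 0, 0, 0, 0, -1, 0, 0, 0.003, 0, 0, 0, -1, 0, 0, 0.005, 0, 0, 0, -1, 0, 0, 0.007, 0, 0, 0, -1, 0, 0, 0.007, 0, 0, 0, -1]'

```text
time: 9.45
tool_pos: [0.4564, 0.2784, 0.1357]
tcp_rot: [-0.087, -3.14, 0.001]
wrist_force: [0.3, -0.2, -2.5]
width: 0.15
grip_force: 79.8
```

```bash
python3 go.py .456 .28 .1343 -3
```

```text
t 9.45 pos [0.4564 0.2784 0.1357] phi -3.16 tilt [ 0.0008 -0.0006 -1.    ] F [ 0.3305 -0.1903 -2.4886] w 0.15 g 79.76370334625244
delta [0.4787 1.5555 1.3819] mm rot [-0.0362 -0.0473 -0.1602]
```

Still 1.4 mm off the surface. I ease down, then open.

jog_arm --deltas '[0, 0, 0.001, 0, 0, 0, -1, 0, 0, 0.002, 0, 0, 0, -1, 0, 0, 0.002, 0, 0, 0, -1]'

```text
time: 9.75
tool_pos: [0.4568, 0.2794, 0.1344]
tcp_rot: [0.085, 3.14, 0.0]
wrist_force: [-0.5, 0.2, -2.2]
width: 0.152
grip_force: 79.7
```

```bash
python3 go.py .456 .28 .1343 -3
```

```text
t 9.75 pos [0.4568 0.2794 0.1344] phi -3.09 tilt [-0.0004  0.0002 -1.    ] F [-0.4862  0.1813 -2.1622] w 0.152 g 79.72561955451965
delta [0.8054 0.5119 0.0744] mm rot [ 0.0096  0.0227 -0.0909]
```

jog_arm --deltas '[0, 0, 0.0005, 0, 0, 0, -1, 0, 0, 0.001, 0, 0, 0, -1, 0, 0, 0.001, 0, 0, 0, -1]'

```text
time: 10.05
tool_pos: [0.457, 0.2798, 0.1343]
tcp_rot: [0.084, 3.14, 0.001]
wrist_force: [-1.6, -0.3, 5.5]
width: 0.146
grip_force: 80.9
```

Contact is made. I open slowly, then rise.

jog_arm --deltas '[0, 0, 0, 0, 0, 0, -0.5, 0, 0, 0, 0, 0, 0, -0.2, 0, 0, 0, 0, 0, 0, 0.3, 0, 0, 0, 0, 0, 0, 1, 0, 0, 0, 0, 0, 0, 1, 0, 0, -0.01, 0, 0, 0, 1, 0, 0, -0.03, 0, 0, 0, 1, 0, 0, -0.06, 0, 0, 0, 1]'

```text
time: 10.85
tool_pos: [0.4554, 0.2788, 0.1926]
tcp_rot: [-0.084, -3.137, 0.003]
wrist_force: [-1.1, 0.4, -1.1]
width: 1.001
grip_force: 0.0
```

jog_arm --deltas '[0, 0, -0.03, 0, 0, 0, 1, 0, 0, -0.08, 0, 0, 0, 1, 0, 0, -0.08, 0, 0, 0, 1, 0, 0, -0.08, 0, 0, 0, 1]'

```text
time: 11.25
tool_pos: [0.4578, 0.2801, 0.2761]
tcp_rot: [0.084, 3.136, 0.004]
wrist_force: [0.3, 0.5, 0.3]
width: 0.994
grip_force: 0.0
```

```bash
python3 go.py .569 .0155 .27 -8.1;  python3 - <<'E'
from h import *
from workcell import read_camera
np.set_printoptions(precision=4,suppress=True)
c=read_camera("scene"); A=cv2.resize(c["color"][120:270,90:330],(480,300)); d=read_camera("side");B=cv2.resize(d["color"][160:330,190:350],(480,510))
A=np.vstack([A,np.zeros((210,480,3),np.uint8)])
cv2.imwrite("pics/ab5.png",cv2.resize(np.hstack([A,B]),(800,425)))
E
```

```text
t 11.25 pos [0.4578 0.2801 0.2761] phi -3.08 tilt [-0.0044  0.0028 -1.    ] F [0.2918 0.4834 0.2592] w 0.994 g 0.0
delta [-125.2968 -258.2825    5.9822] mm rot [0.17   0.2477 5.0159]
```

View pics/ab5.png

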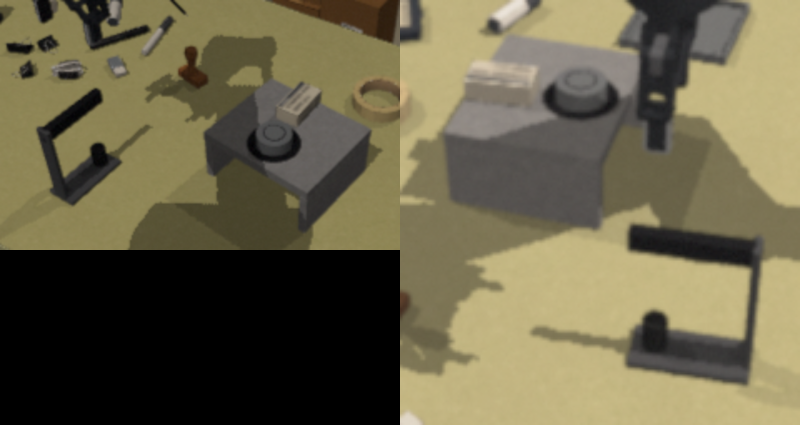

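The lifter stands upright at (75,150) in the left view and the plug stays proud at (275,138). I go over the plug.

jog_arm --deltas '[-0.015, -0.03, 0, 0, 0, 1, 1, -0.035, -0.07, 0, 0, 0, 2, 1, -0.055, -0.115, 0, 0, 0, 3, 1, -0.077, -0.16, 0, 0, 0, 4, 1, -0.1, -0.205, 0, 0, 0, 5, 1, -0.115, -0.238, 0, 0, 0, 5, 1, -0.125, -0.258, 0.006, 0, 0, 5, 1, -0.125, -0.258, 0.006, 0, 0, 5, 1]'

```text
time: 12.15
tool_pos: [0.5668, 0.0123, 0.264]
tcp_rot: [-0.227, -3.128, 0.002]
wrist_force: [-0.0, 0.9, 0.1]
width: 1.002
grip_force: 0.0
```

jog_arm --deltas '[0, 0, 0, 0, 0, 0, 1, 0, 0, 0, 0, 0, 0, 1]'

```text
time: 12.35
tool_pos: [0.5667, 0.0161, 0.2662]
tcp_rot: [-0.22, -3.132, -0.001]
wrist_force: [-0.4, -0.4, -0.1]
width: 0.996
grip_force: 0.0
```

```bash
python3 - <<'E'
from h import *
from workcell import read_camera,bot
print([ (a,getattr(bot,a)) for a in dir(bot) if not a.startswith("_")])
c=read_camera("wrist"); np.savez("w5.npz",**c)
cv2.imwrite("pics/w5.png",cv2.resize(c["color"],(768,576),interpolation=cv2.INTER_CUBIC))
print(proj(c,[[.569,.0155,.1155],[.569,.0155,.096]])*1.5)
E
python3 go.py .569 .0155 .112 -8.1
```

```text
[('MotionError', <class 'workcell.MotionError'>), ('tip_extent', 0.017)]
[[385.93378419 282.30139313]
 [385.85686847 275.87837036]]
t 12.4 pos [0.5669 0.0163 0.2666] phi -8.01 tilt [ 0.0013  0.0002 -1.    ] F [-0.3301 -0.1871 -0.7975] w 0.999 g 0.0
delta [ -2.4312  -0.5213 154.6438] mm rot [ 0.0141 -0.0752  0.0891]
```

View pics/w5.png

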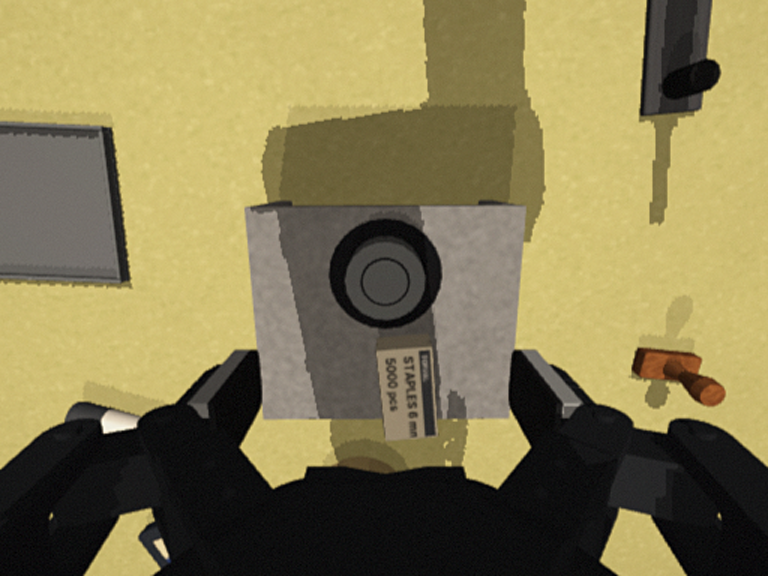

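The plug top is at (385,281), against a predicted (386,282), so the centre is right. The staple box front edge is at row 346, clear of the fingers.

jog_arm --deltas '[-0.002, 0, 0.03, 0, 0, 0, 1, -0.002, 0, 0.07, 0, 0, 0, 1, -0.002, 0, 0.105, 0, 0, 0, 1, -0.002, 0, 0.125, 0, 0, 0, 1, -0.002, 0, 0.135, 0, 0, 0, 1, -0.002, 0, 0.135, 0, 0, 0, 1]'

```text
time: 13.0
tool_pos: [0.5683, 0.0158, 0.1309]
tcp_rot: [-0.219, -3.131, 0.0]
wrist_force: [-0.5, 0.2, 0.8]
width: 0.995
grip_force: 0.0
```

```bash
python3 go.py .569 .0155 .112 -8.1
```

```text
t 13.0 pos [0.5683 0.0158 0.1309] phi -8.0 tilt [ 0.0028 -0.0003 -1.    ] F [-0.4841  0.2188  0.7767] w 0.995 g 0.0
delta [-0.8019 -0.2184 18.8669] mm rot [-0.0165 -0.1624  0.1008]
```

jog_arm --deltas '[0, 0, 0.008, 0, 0, 0, 1, 0, 0, 0.015, 0, 0, 0, 1, 0, 0, 0.019, 0, 0, 0, 1, 0, 0, 0.019, 0, 0, 0, 1]'

```text
time: 13.4
tool_pos: [0.5693, 0.0148, 0.1129]
tcp_rot: [-0.222, -3.133, 0.0]
wrist_force: [0.3, -0.3, 0.5]
width: 1.0
grip_force: 0.0
```

jog_arm --deltas '[0, 0, 0, 0, 0, 0, 0.6, 0, 0, 0, 0, 0, 0, 0.4, 0, 0, 0, 0, 0, 0, 0, 0, 0, 0, 0, 0, 0, -0.5, 0, 0, 0, 0, 0, 0, -1, 0, 0, 0, 0, 0, 0, -1, 0, 0, 0, 0, 0, 0, -1]' --squeeze 60

```text
time: 14.1
tool_pos: [0.57, 0.0153, 0.1135]
tcp_rot: [0.222, 3.133, 0.001]
wrist_force: [2.6, 3.5, -1.4]
width: 0.631
grip_force: 63.5
```

```bash
python3 go.py .569 .0155 .16 -8.1
```

```text
t 14.1 pos [0.57   0.0153 0.1135] phi -8.09 tilt [-0.0009  0.0009 -1.    ] F [ 2.6409  3.4661 -1.3807] w 0.631 g 63.48401069641113
delta [  0.9509   0.0969 -46.5436] mm rot [0.05   0.0519 0.0065]
```

jog_arm --deltas '[0, 0, -0.003, 0, 0, 0, -1, 0, 0, -0.008, 0, 0, 0, -1, 0, 0, -0.014, 0, 0, 0, -1, 0, 0, -0.02, 0, 0, 0, -1, 0, 0, -0.03, 0, 0, 0, -1, 0, 0, -0.045, 0, 0, 0, -1, 0, 0, -0.06, 0, 0, 0, -1, 0, 0, -0.06, 0, 0, 0, -1]'

```text
time: 14.9
tool_pos: [0.5719, 0.0147, 0.1772]
tcp_rot: [0.221, 3.127, 0.0]
wrist_force: [0.4, -0.1, -1.1]
width: 0.63
grip_force: 66.2
```

```bash
python3 go.py .4755 -.290 .175 -10
python3 - <<'E'
from h import *
from workcell import read_camera
c=read_camera("wrist"); d=read_camera("side")
A=cv2.resize(c["color"],(400,300));B=cv2.resize(d["color"][120:270,200:360],(400,375))
cv2.imwrite("pics/ab6.png",np.hstack([np.vstack([A,np.zeros((75,400,3),np.uint8)]),B]))
np.savez("w6.npz",**c); np.savez("side6.npz",**d); np.savez("scene6.npz",**read_camera("scene"))
E
```

```text
t 14.9 pos [0.5719 0.0147 0.1772] phi -8.09 tilt [-0.0065  0.0006 -1.    ] F [ 0.3772 -0.1029 -1.0813] w 0.63 g 66.18198037147522
delta [  52.5623 -315.2358    1.7044] mm rot [0.0433 0.3705 1.9142]
```

View pics/ab6.png

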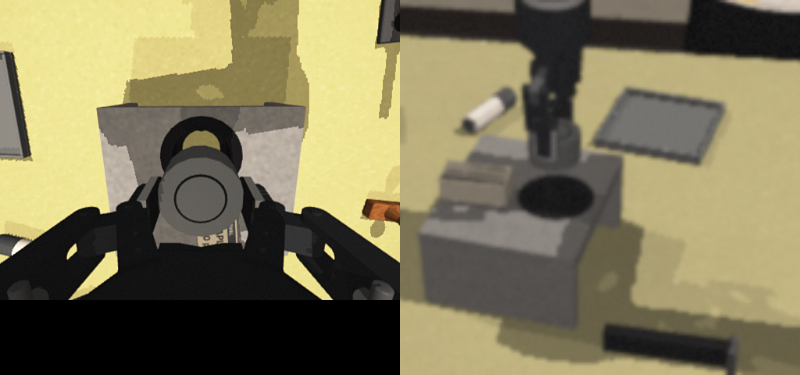

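The plug hangs level in the fingers, at (200,190) in the wrist view, and the hole is open. I carry it over the tray.

jog_arm --deltas '[0.002, -0.012, 0, 0, 0, 0, -1, 0.006, -0.035, 0, 0, 0, 0, -1, 0.012, -0.07, 0, 0, 0, 0.5, -1, 0.018, -0.11, 0, 0, 0, 1, -1, 0.026, -0.155, 0, 0, 0, 1.5, -1, 0.033, -0.2, 0, 0, 0, 2, -1, 0.04, -0.24, 0, 0, 0, 2, -1, 0.046, -0.275, 0, 0, 0, 2, -1]'

```text
time: 15.85
tool_pos: [0.4833, -0.2531, 0.1723]
tcp_rot: [-0.277, -3.128, -0.0]
wrist_force: [-0.3, 0.7, -1.6]
width: 0.629
grip_force: 66.2
```

jog_arm --deltas '[0.003, -0.02, 0, 0, 0, 0, -1, 0.005, -0.034, 0, 0, 0, 0, -1, 0.006, -0.04, 0, 0, 0, 0, -1, 0.006, -0.04, 0, 0, 0, 0, -1, 0.006, -0.04, 0, 0, 0, 0, -1]'

```text
time: 16.35
tool_pos: [0.4725, -0.2885, 0.173]
tcp_rot: [-0.275, -3.129, -0.001]
wrist_force: [0.4, 0.1, -1.3]
width: 0.628
grip_force: 66.2
```

```bash
python3 go.py .4755 -.290 .036 -10
python3 - <<'E'
from h import *
from workcell import read_camera
np.set_printoptions(precision=4,suppress=True)
c=read_camera("wrist");np.savez("w7.npz",**c)
print(proj(c,[[.4755,-.29,.005]]))
hsv=cv2.cvtColor(c["color"],cv2.COLOR_BGR2HSV); m=(hsv[...,1]<60).astype(np.uint8); m[225:]=0
q=max(cv2.findContours(m,cv2.RETR_EXTERNAL,cv2.CHAIN_APPROX_NONE)[0],key=cv2.contourArea)
h=cv2.convexHull(q)[:,0]; P=plane(c,h,.014)[:,:2].astype(np.float32)
print(P.min(0),P.max(0),cv2.minAreaRect(P), cv2.boundingRect(q))
E
```

```text
t 16.35 pos [ 0.4725 -0.2885  0.173 ] phi -10.05 tilt [ 0.0005  0.0007 -1.    ] F [ 0.4462  0.1251 -1.3439] w 0.628 g 66.1817979812622
delta [ -3.3108  -1.0564 136.9481] mm rot [ 0.0387 -0.0263 -0.0537]
[[256.5456 184.9065]]
[ 0.3981 -0.3665] [ 0.5284 -0.2124] ((0.463452011346817, -0.28922581672668457), (0.13794252276420593, 0.10871941596269608), 79.54950714111328) (187, 122, 138, 103)
```

jog_arm --deltas '[-0.003, -0.001, 0.015, 0, 0, 0, -1, -0.003, -0.001, 0.04, 0, 0, 0, -1, -0.003, -0.001, 0.07, 0, 0, 0, -1, -0.003, -0.001, 0.1, 0, 0, 0, -1, -0.003, -0.001, 0.118, 0, 0, 0, -1, -0.003, -0.001, 0.128, 0, 0, 0, -1, -0.003, -0.001, 0.13, 0, 0, 0, -1, -0.003, -0.001, 0.13, 0, 0, 0, -1]'

```text
time: 17.2
tool_pos: [0.4756, -0.2906, 0.0432]
tcp_rot: [0.275, 3.129, -0.0]
wrist_force: [-0.1, 1.0, -0.3]
width: 0.628
grip_force: 66.2
```

jog_arm --deltas '[0, 0, 0.002, 0, 0, 0, -1, 0, 0, 0.004, 0, 0, 0, -1, 0, 0, 0.005, 0, 0, 0, -1, 0, 0, 0.005, 0, 0, 0, -1]'

```text
time: 17.6
tool_pos: [0.4753, -0.2909, 0.0385]
tcp_rot: [0.276, 3.129, -0.0]
wrist_force: [0.2, 1.1, -1.6]
width: 0.627
grip_force: 66.2
```

jog_arm --deltas '[0, 0, 0.001, 0, 0, 0, -1, 0, 0, 0.002, 0, 0, 0, -1, 0, 0, 0.003, 0, 0, 0, -1, 0, 0, 0.003, 0, 0, 0, -1]'

```text
time: 18.0
tool_pos: [0.475, -0.2907, 0.035]
tcp_rot: [-0.276, -3.129, -0.0]
wrist_force: [-0.1, 0.0, -1.1]
width: 0.628
grip_force: 66.2
```

jog_arm --deltas '[0, 0, 0.0005, 0, 0, 0, -1, 0, 0, 0.001, 0, 0, 0, -1, 0, 0, 0.001, 0, 0, 0, -1]'

```text
time: 18.3
tool_pos: [0.4752, -0.2908, 0.0344]
tcp_rot: [-0.276, -3.129, 0.0]
wrist_force: [-0.6, -0.4, 0.6]
width: 0.63
grip_force: 66.6
```

jog_arm --deltas '[0, 0, 0.0005, 0, 0, 0, -1, 0, 0, 0.001, 0, 0, 0, -1, 0, 0, 0.001, 0, 0, 0, -1]'

```text
time: 18.6
tool_pos: [0.4752, -0.2908, 0.0343]
tcp_rot: [-0.276, -3.129, -0.0]
wrist_force: [-2.7, 2.1, 7.9]
width: 0.63
grip_force: 67.3
```

jog_arm --deltas '[0, 0, -0.0005, 0, 0, 0, 0.3, 0, 0, -0.0005, 0, 0, 0, 0.5, 0, 0, -0.0005, 0, 0, 0, 0.8, 0, 0, -0.0005, 0, 0, 0, 1, 0, 0, -0.0005, 0, 0, 0, 1, 0, 0, -0.01, 0, 0, 0, 1, 0, 0, -0.03, 0, 0, 0, 1, 0, 0, -0.06, 0, 0, 0, 1]'

```text
time: 19.4
tool_pos: [0.4738, -0.2898, 0.0925]
tcp_rot: [-0.276, -3.126, -0.003]
wrist_force: [0.1, -0.2, 1.1]
width: 0.999
grip_force: 0.0
```

jog_arm --deltas '[0.01, 0, -0.04, 0, 0, 0, 1, 0.01, 0, -0.08, 0, 0, 0, 1, 0.01, 0, -0.12, 0, 0, 0, 1, 0.01, 0, -0.15, 0, 0, 0, 1, 0.01, 0, -0.15, 0, 0, 0, 1, 0.01, 0, -0.15, 0, 0, 0, 1, 0.01, 0, -0.15, 0, 0, 0, 1, 0.01, 0, -0.15, 0, 0, 0, 1]'

```text
time: 20.2
tool_pos: [0.4644, -0.2883, 0.2413]
tcp_rot: [-0.276, -3.126, -0.003]
wrist_force: [0.2, 0.8, 0.4]
width: 1.0
grip_force: 0.0
```

Run:
```python
from h import *
from workcell import read_camera
d=read_camera("side"); c=read_camera("wrist")
cv2.imwrite("pics/end.png",np.hstack([cv2.resize(c["color"],(400,300)),cv2.resize(d["color"],(400,300))]))
```

```text
(no output)
```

View pics/end.png

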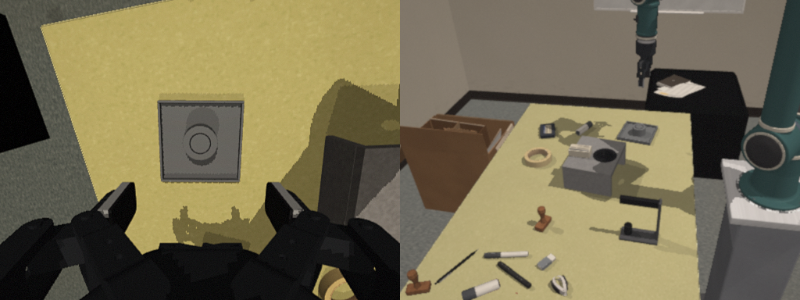

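The plug sits right way up in the middle of the tray at (200,143). The lifter stands at (640,220) and the bystanders have not moved.

```bash
python3 -c "
from workcell import finish_job
print(finish_job())"
```

```text
the job is handed in; nothing more can be done
None
```

The job is handed in at about 20 s: the plug was pushed up, lifted out and set right way up in the tray, the lifter stands upright clear of the riser, and the staple box, stamp and glue stick look undisturbed in the final picture.

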